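Fit the copper smokestacks to the deck

TASK

Stand the three copper smokestacks on the clamped deck panel, each upright and centred on its own pad: the largest on the red pad, the middle one on the white pad and the smallest on the blue pad. Do not tip them over on the way, and leave the black smokestack, the lighthouse, the granite weight and the rasp where they are.

Things in the scene. Friction and masses are not known exactly. Their poses are not given: they have to be found in the camera images.
- stack_large: the large copper smokestack: an upright bright copper cylinder with a black disc on top, 110 mm tall; foot flange 52 mm across and 6 mm high, above it a plain tube 46 mm across up to the top; loose, about 220 g, stands on the bench; origin at the centre of its underside, z up
- stack_medium: the medium copper smokestack: an upright bright copper cylinder with a black disc on top, 85 mm tall; foot flange 44 mm across and 6 mm high, above it a plain tube 38 mm across up to the top; loose, about 150 g, stands on the bench; origin at the centre of its underside, z up
- stack_small: the small copper smokestack: an upright bright copper cylinder with a black disc on top, 60 mm tall; foot flange 36 mm across and 6 mm high, above it a plain tube 30 mm across up to the top; loose, about 90 g, stands on the bench; origin at the centre of its underside, z up
- pad_red: red round pad 72 mm across, 4 mm thick, fixed on a planked deck panel (pad top 26 mm above the bench); origin: centre of its underside; x along the panel's length. The three pads form a row along x, 88 mm apart and up to 15 mm off the midline. Panel: 360 x 130 x 22 mm, fixed; a rusted clamp up to 65 mm high at its +x end begins 60 mm past the end pad's centre
- pad_white: white round pad 64 mm across, 4 mm thick, fixed on a planked deck panel (pad top 26 mm above the bench); origin: centre of its underside; x along the panel's length. The three pads form a row along x, 88 mm apart and up to 15 mm off the midline. Panel: 360 x 130 x 22 mm, fixed; a rusted clamp up to 65 mm high at its +x end begins 60 mm past the end pad's centre
- pad_blue: blue round pad 56 mm across, 4 mm thick, fixed on a planked deck panel (pad top 26 mm above the bench); origin: centre of its underside; x along the panel's length. The three pads form a row along x, 88 mm apart and up to 15 mm off the midline. Panel: 360 x 130 x 22 mm, fixed; a rusted clamp up to 65 mm high at its +x end begins 60 mm past the end pad's centre
- stack_black: a black-painted smokestack of the medium shape (44 mm foot, 38 mm tube, 85 mm tall), loose, not copper: to be left alone; origin at the centre of its underside
- lighthouse: white painted lighthouse model, 138 mm tall, 60 mm across its foot, loose, to be left alone; origin at the centre of its underside
- granite: smooth grey granite weight, a squat round block 64 mm across and 46 mm tall, loose, to be left alone; origin at the centre of its underside
- rasp: steel rasp with a wooden handle lying flat along its x axis, 280 mm long (130 mm to the handle's end at -x, 150 mm to the tip at +x of the origin), 24 mm wide and high, loose, to be left alone; origin on the bench under it
Things that resemble listed ones, but are neither listed nor needed, are in the scene too. What is shaped like the stack_medium but purple is not meant. What is shaped like the stack_large but green is not meant.

How it is judged:
At the end, for the whole second after the job is handed in: The large, medium and small copper smokestacks stand at rest, upright within 0.1 rad, on the red, white and blue pads, each within 12 mm of the pad's centre; the black smokestack, lighthouse, granite weight and rasp are within 15 mm of where they began (horizontal distance between stack_large and pad_red below 0.012 m and z of stack_large in the frame of pad_red between 0.001 and 0.009 m and angle between each of stack_large, stack_medium, stack_small's own z axis and vertical below 0.1 rad and linear speed of each of stack_large, stack_medium, stack_small below 0.02 m/s and angular speed of each of stack_large, stack_medium, stack_small below 0.2 rad/s and horizontal distance between stack_medium and pad_white below 0.012 m and z of stack_medium in the frame of pad_white between 0.001 and 0.009 m and horizontal distance between stack_small and pad_blue below 0.012 m and z of stack_small in the frame of pad_blue between 0.001 and 0.009 m and distance of each of stack_black, lighthouse, granite, rasp from where it was at the start of the episode below 0.015 m); the robot touches nothing.
It fails at once if the black smokestack is moved by more than 15 mm (distance of stack_black from where it was at the start of the episode above 0.015 m).
It fails at once if the lighthouse is moved by more than 15 mm (distance of lighthouse from where it was at the start of the episode above 0.015 m).
It fails at once if the granite weight is moved by more than 15 mm (distance of granite from where it was at the start of the episode above 0.015 m).
It fails at once if the rasp is moved by more than 15 mm (distance of rasp from where it was at the start of the episode above 0.015 m).
It fails at once if a copper smokestack is tipped over (more than 40 degrees) (angle between any of stack_large, stack_medium, stack_small's own z axis and vertical above 0.7 rad).
It also fails if it takes over 88 s, if anything falls off the work surface, if the arm or the gripper's body presses on something with over 40 N, if the wrist force passes 120 N, or if a joint passes its speed limit or range.

ROBOT

A 6-joint arm with a two-finger parallel gripper is mounted at the origin on the work surface. World frame = base frame: x ahead of the robot, y to its left, z up, the work surface at z = 0. Lengths are in m, angles in rad, forces in N, time in s.
With the tool pointing down it reaches from about 0.35 to 0.975 m from the base axis. Payload 4.9 kg.
Tool frame: the origin (TCP) lies midway between the tips of the shut fingers; the grasp point (between the pads) lies 19 mm behind it; z points along the fingers, y is the line along which they close (so a half turn about z gives the same grasp; the last joint's range is limited). The gripper opens to 85 mm and grips with 20 to 120 N. Pads are 22 mm wide; open, the fingers measure 114 mm over their backs; the gripper's body (76 mm by 85 mm) begins 54 mm behind the grasp point. The pads swing forward as they close: fully open they stand 13 mm farther back than shut.
Start: joints at [1.191, 0.053, 1.613, -0, 1.476, -0.119], TCP at [0.161, 0.604, 0.231] pointing down, gripper open.
Joint ranges: [-3.01, 3.01], [-1.01, 2.22], [0.06, 2.58], [-1.02, 4.17], [0.09, 2.62], [-3.14, 3.14]. Speed limits (rad/s): [2.57, 2.57, 3.14, 3.14, 3.14, 3.14].

INTERFACE

Orientations are given as a rotation vector (axis times angle).
In Python, from station import ctrl gives the robot as it stands. The module is installed in compiled form; this text tells all that it offers.
- The arm moves only by the shell command python3 -m handwheel 'ROWS' [OPENING] [FORCE]. ROWS is JSON, a list of rows, each a list of 2 entries, a list of its own where there are three numbers: the shift along the tool's x, y, z in cm, then the turn, a rotation vector about the tool's x, y, z in rad. In form: [[[tx, ty, tz], [ax, ay, az]], ...]. A call has 1 to 5 rows; each row is the pose to reach, as a shift and turn from the pose commanded when the call began, along the tool's axes at that moment; what a row does not reach only later rows make up. A row lasts 1/8 s, in which the tool goes at most 62.5 mm and 10.7 degrees, less where a joint would pass 70% of its speed; a pose out of reach is approached as far as the arm can. A call with a gripper value outside its range is refused whole. OPENING is the gripper's target within -1 to 1 (shut at 1, half-way at 0, fully open at -1), set as the call begins (- or left out, the last holds). The fingers move at their own pace and stop on an object; FORCE is the grip in N (left out, the last holds). Time passes only in rows, so rows that repeat a pose let the fingers close. It gives the time, the measured TCP pose, the force, the opening and the grip force at its end, in the units of the state.
- ctrl.get_obs(): the state, without advancing time (a new reading comes with each control period).
- ctrl.get_image(name): name is "scene" or "top" or "wrist"; returns the picture (400x640x3 uint8, blue, green, red); there is no depth.
- ctrl.calibration(name): a dict with "fx", "fy", "cx", "cy" (pixels), "k1" (the pictures are not rectified: a ray, as slopes to the right and down, at radius r is drawn at 1 + k1 r^2 times it, then the intrinsics apply), "R" (3x3) and "t" (3): a world point X has camera coordinates R X + t. Camera axes: x right, y down, z forward; pixel columns grow to the right and rows downward; lengths in m; the calibration is good to about 2 mm. A picture is of the moment at which its call begins: read the wrist's pose just before it. calibration takes no time and is no camera call; for the wrist camera it gives the pose at the moment of the call.
- ctrl.finish_job(): hands the job in; it is judged then, once.
Trained networks look in the newest picture that a camera, given by its name, has taken for a name from the list of things; names that differ only in an ending like _2 or _b are one class to them, and where a whole thing is asked for, a point or a joint stands for the part that bears it (a point fixed in the world has none). Each returns a list of dicts, best first, with "score" (0 to 1); they miss things now and then, are a little off and sometimes report something else, mostly with a low value. They report only what shows in the picture. A call takes as long as a camera call. They do not tell look-alikes from the thing itself.
- ctrl.look_for(camera, query): "position" ([column, row] in pixels, amid what is visible of it).
- ctrl.landmark_of(camera, query): "position" ([column, row] in pixels: a listed point, or the origin of a listed thing).
The state is a dict: "t": time; "q": joint angles; "dq": joint speeds; "effort": joint torques, N m; "tool_pos": TCP position; "tool_rot": TCP orientation; "contact_force": force on the tool from outside, world axes, zero at the start; "wrist_torque": the same for the moment, N m; "opening": finger opening in m; "grip_force": force on a finger pad.
Only numpy, scipy, OpenCV 4.12 (cv2) and the standard library are available. Lean on these libraries where they do the work, as an engineer would, in place of code of your own. Each camera call takes 0.05 s, during which the arm holds its last target. There are 200 camera calls.

## Working session

There is one attempt and no reset: what is moved stays moved. The work goes in short steps, Python scripts to look and compute and a shell command to move; the robot and the scene stay as the last step left them, time stands still between calls to the robot, and variables do not carry over. Pictures are saved under pics/ and viewed, at most 14 in all, crops included, and the job is handed in when it is done.

```bash
mkdir -p pics; cat > h.py <<'E'
import numpy as np, cv2
from station import ctrl
def ray(cam,px):
    c=ctrl.calibration(cam); K=np.array([[c['fx'],0,c['cx']],[0,c['fy'],c['cy']],[0,0,1.]])
    # k1 model
    u=cv2.undistortPoints(np.array([[px]],float),K,np.array([c['k1'],0,0,0,0.]))[0,0]
    R=np.array(c['R']);t=np.array(c['t']); return -R.T@t, R.T@np.array([u[0],u[1],1])
def at_z(cam,px,z):
    o,d=ray(cam,px); return o+d*(z-o[2])/d[2]
def proj(cam,X):
    c=ctrl.calibration(cam); p=np.array(c['R'])@np.array(X)+np.array(c['t']); s=p[:2]/p[2]; s=s*(1+c['k1']*(s@s))
    return np.array([c['fx']*s[0]+c['cx'],c['fy']*s[1]+c['cy']])
E
python3 - <<'E'
from h import *
np.set_printoptions(precision=3,suppress=True)
for cam in ['top','scene']:
    cv2.imwrite(f'pics/{cam}0.png',ctrl.get_image(cam))
    for n in 'stack_large stack_medium stack_small pad_red pad_white pad_blue stack_black lighthouse granite rasp'.split():
        z=0.022 if 'pad' in n else 0
        for r in ctrl.landmark_of(cam,n)[:4]: print(cam,n,round(r['score'],2),np.round(r['position']),at_z(cam,r['position'],z)[:2])
    print(ray(cam,[320,200])[0])
print(ctrl.get_obs())
E
```

```text
top stack_large 0.82 [317. 182.] [ 0.526 -0.086]
top stack_large 0.66 [286. 159.] [ 0.584 -0.01 ]
top stack_medium 0.83 [279. 259.] [0.342 0.007]
top stack_medium 0.63 [297. 221.] [ 0.433 -0.036]
top stack_small 0.61 [358. 158.] [ 0.584 -0.185]
top pad_red 0.76 [193. 211.] [0.457 0.21 ]
top pad_white 0.64 [187. 178.] [0.536 0.226]
top pad_blue 0.8 [170. 144.] [0.619 0.269]
top stack_black 0.71 [418. 210.] [ 0.458 -0.328]
top stack_black 0.28 [184. 179.] [0.537 0.24 ]
top lighthouse 0.56 [415. 144.] [ 0.618 -0.325]
top granite 0.8 [354. 221.] [ 0.433 -0.174]
top rasp 0.74 [477. 190.] [ 0.503 -0.477]
[ 0.413 -0.094  1.091]
scene stack_large 0.72 [323. 231.] [ 0.529 -0.093]
scene stack_large 0.68 [368. 229.] [0.59  0.004]
scene stack_medium 0.8 [319. 198.] [ 0.424 -0.028]
scene stack_medium 0.78 [316. 175.] [0.344 0.021]
scene stack_small 0.6 [307. 259.] [ 0.579 -0.175]
scene pad_red 0.74 [392. 166.] [0.46  0.198]
scene pad_red 0.15 [420. 179.] [0.546 0.226]
scene pad_white 0.6 [422. 178.] [0.547 0.232]
scene pad_blue 0.59 [450. 187.] [0.619 0.267]
scene stack_black 0.66 [222. 258.] [ 0.458 -0.337]
scene lighthouse 0.68 [260. 298.] [ 0.61  -0.323]
scene granite 0.82 [278. 226.] [ 0.448 -0.175]
scene rasp 0.71 [261. 304.] [ 0.624 -0.328]
scene rasp 0.7 [176. 298.] [ 0.499 -0.476]
scene rasp 0.35 [318. 200.] [ 0.43  -0.035]
[ 1.184 -0.564  0.872]
{'t': 1.1, 'q': array([ 1.191,  0.053,  1.613, -0.   ,  1.476, -0.119]), 'dq': array([-0.001, -0.001,  0.   ,  0.001,  0.001,  0.   ]), 'effort': array([  0.   , -39.37 , -37.046,  -0.   ,   0.001,   0.   ]), 'tool_pos': array([0.161, 0.604, 0.231]), 'tool_rot': array([0.409, 3.115, 0.   ]), 'contact_force': array([-0.822,  0.395, -0.29 ]), 'wrist_torque': array([ 0.015, -0.   , -0.004]), 'grip_force': 0.0, 'opening': 0.08534467056732693}
```

View pics/top0.png

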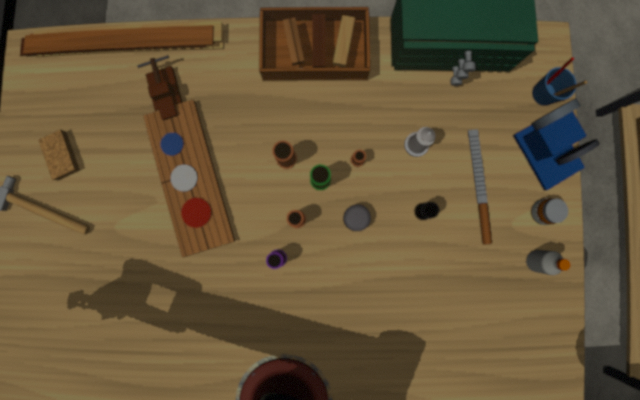

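View pics/scene0.png

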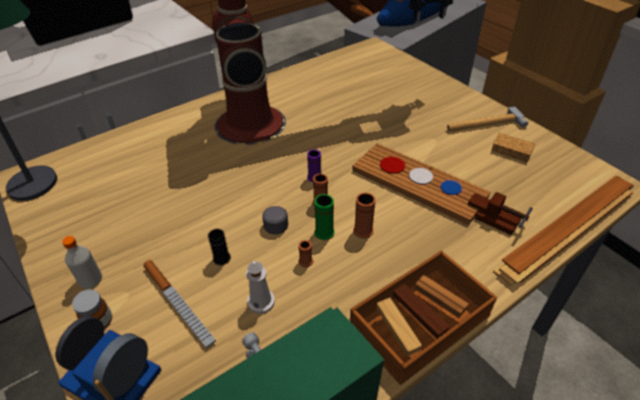

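The top view shows the copper stacks at about large (285,152), medium (296,217) and small (358,157). Green is at (320,176) and purple at (276,259). The pads are red (197,212), white (183,178) and blue (172,144). I'll refine these by colour and set the gripper to close across the panel.

```bash
cat >> h.py <<'E'
def blob(im,lo,hi,near,rad=28):
    m=cv2.inRange(cv2.cvtColor(im,cv2.COLOR_BGR2HSV),np.array(lo),np.array(hi))
    k=np.zeros_like(m);cv2.circle(k,tuple(int(v) for v in near),rad,255,-1);m&=k
    n,l,s,c=cv2.connectedComponentsWithStats(m)
    i=1+np.argmax(s[1:,4]); return c[i],s[i,4]
E
python3 - <<'E'
from h import *
np.set_printoptions(precision=4,suppress=True)
im=ctrl.get_image('top')
P={}
for n,lo,hi,p in [('red',(0,200,100),(8,255,255),(197,212)),('white',(0,0,130),(180,70,255),(183,178)),('blue',(105,90,60),(130,255,255),(172,144))]:
    try:
        c,a=blob(im,lo,hi,p,20); P[n]=at_z('top',c,.026); print(n,c,a,P[n][:2])
    except Exception as e: print(n,e, cv2.cvtColor(im,cv2.COLOR_BGR2HSV)[p[1],p[0]])
d=P['blue']-P['red'];print(np.linalg.norm(d),np.degrees(np.arctan2(d[1],d[0])))
for n,h,p in [('L',.11,(283,148)),('M',.085,(295,216)),('S',.06,(358,157))]:
    try:
        c,a=blob(im,(0,0,0),(180,255,50),p,12); print(n,c,a,at_z('top',c,h)[:2])
    except Exception as e: print(n,e)
c=lambda x0,y0,x1,y1:cv2.resize(im[y0:y1,x0:x1],None,fx=4,fy=4,interpolation=cv2.INTER_CUBIC)
cv2.imwrite('pics/crop.png',np.hstack([c(140,90,240,230),c(265,130,365,270)][:]))
E
```

```text
red [195.4344 212.3141] 640 [0.4544 0.2025]
white [183.0264 177.3413] 416 [0.5378 0.2336]
blue [171.5185 143.6952] 351 [0.6194 0.2635]
0.17591261955433027 20.26210946494812
L [282.1453 150.2209] 172 [ 0.5855 -0.0104]
M [294.4694 217.9592] 98 [ 0.4381 -0.0354]
S [359.075 155.275] 40 [ 0.5813 -0.1826]
```

View pics/crop.png

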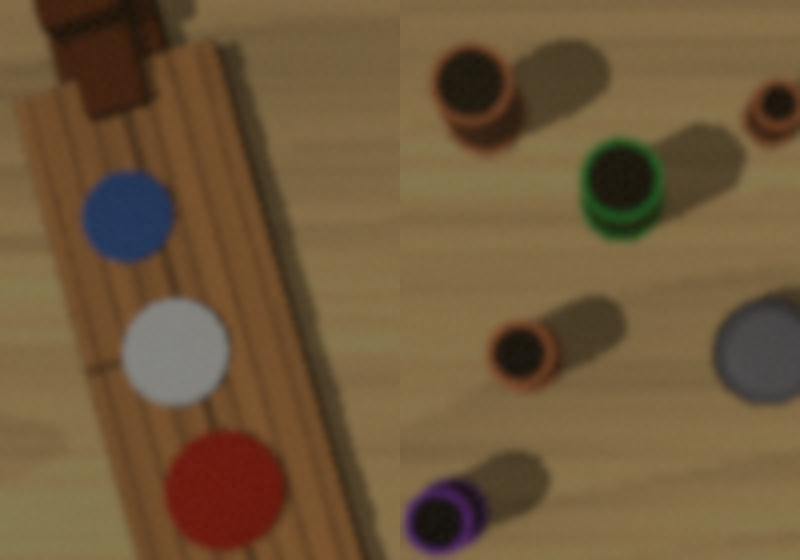

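```bash
cat > go.py <<'E'
import sys
from h import *
from scipy.spatial.transform import Rotation as R
# usage: go.py x y z yaw_deg(of tool y)  -> shift cm, turn in tool axes
def rel(x,y,z,yaw=110.3):
    o=ctrl.get_obs(); Rt=R.from_rotvec(o['tool_rot']); a=np.radians(yaw)
    Y=np.array([np.cos(a),np.sin(a),0]);Z=np.array([0,0,-1.]);X=np.cross(Y,Z)
    D=R.from_matrix(np.c_[X,Y,Z])
    print('t',round(o['t'],2),'pos',np.round(o['tool_pos'],4),'op',round(o['opening'],4),'cm',np.round(Rt.inv().apply(np.array([x,y,z])-o['tool_pos'])*100,2),'rot',np.round((Rt.inv()*D).as_rotvec(),3))
if __name__=='__main__': rel(*map(float,sys.argv[1:]))
E
python3 go.py .581 -.183 .2
python3 -m handwheel '[[[-4,-4,0],[0,0,-0.15]],[[-8,-8.5,0],[0,0,-0.3]],[[-12,-13,0],[0,0,-0.45]],[[-16.5,-17.5,0],[0,0,-0.61]],[[-21,-22.5,0],[0,0,-0.61]]]' -1 40
python3 go.py .581 -.183 .2
```

```text
t 1.15 pos [0.1612 0.6038 0.2313] op 0.0854 cm [-60.85 -65.2    3.13] rot [ 0.     0.    -0.615]
t: 1.78
tool_pos: [0.3034, 0.3371, 0.2316]
tool_rot: [-0.548, 3.092, 0.001]
contact_force: [1.4, -0.0, 0.1]
opening: 0.0852
grip_force: 0.0
t 1.77 pos [0.3034 0.3371 0.2316] op 0.0852 cm [ -8.19 -58.38   3.16] rot [ 0.     0.001 -0.003]
```

```bash
python3 -m handwheel '[[[-1,-6,0],[0,0,0]],[[-2,-12,0],[0,0,0]],[[-2.5,-18,0],[0,0,0]],[[-3.5,-24,0],[0,0,0]],[[-4,-30,0],[0,0,0]]]'
python3 -m handwheel '[[[-1,-6,0],[0,0,0]],[[-2,-12,0],[0,0,0]],[[-2.5,-18,0],[0,0,0]],[[-3.5,-24,0],[0,0,0]],[[-3.5,-24,0],[0,0,0]]]'
python3 - <<'E'
from h import *
import go
im=ctrl.get_image('wrist');cv2.imwrite('pics/w1.png',im)
for r in ctrl.landmark_of('wrist','stack_small')[:3]: print(r['score'],r['position'],at_z('wrist',r['position'],0)[:2])
print(proj('wrist',[.5813,-.1826,.06]),ray('wrist',[320,200])[0])
go.rel(.581,-.183,.035)
E
```

```text
t: 2.4
tool_pos: [0.4438, 0.0685, 0.2318]
tool_rot: [-0.545, 3.092, -0.0]
contact_force: [1.0, 0.2, 0.4]
opening: 0.0853
grip_force: 0.0
t: 3.02
tool_pos: [0.5589, -0.1464, 0.2305]
tool_rot: [0.539, -3.094, -0.0]
contact_force: [-0.5, 0.8, -0.7]
opening: 0.0856
grip_force: 0.0
0.68 [284.2, 174.4] [ 0.58080988 -0.18164164]
[277.12268842 185.6736849 ] [ 0.494839   -0.16709333  0.37299048]
t 3.12 pos [ 0.5579 -0.1434  0.2309] op 0.0858 cm [-0.83 -4.53 19.59] rot [ 0.001 -0.001 -0.006]
```

View pics/w1.png

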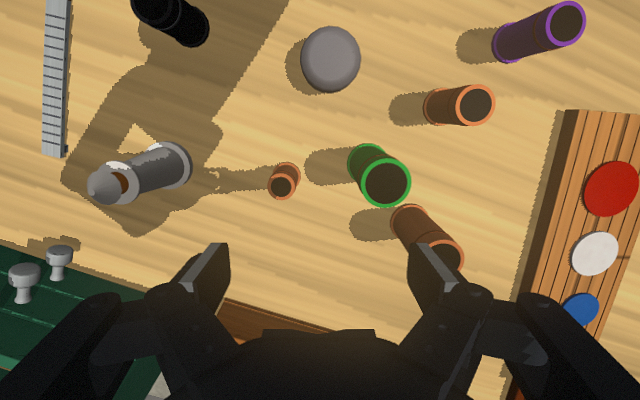

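The wrist view agrees with the top camera. The small stack's top is at (281,186), 4 px from the projected point. The medium's is at (476,105) and the red pad is at about (611,188).

```bash
python3 - <<'E'
from h import *
import go
im=cv2.imread('pics/w1.png')
for n,p,h in [('S',(281,186),.06),('M',(476,105),.085),('L',(440,257),.11)]:
    c,a=blob(im,(0,0,0),(180,255,75),p,10 if n=='S' else 18); print(n,c,a,at_z('wrist',c,h)[:2],at_z('wrist',p,h)[:2])
for p in [(595,254)]: print('white',at_z('wrist',p,.026)[:2])
go.rel(.581,-.183,.033)
E
```

```text
S [280.38928571 186.49285714] 280 [ 0.58096412 -0.17901396] [ 0.58022104 -0.17856483]
M [475.03211009 103.9969419 ] 654 [ 0.43694435 -0.03251476] [ 0.43742623 -0.03123544]
L [446.64653244 254.96644295] 447 [ 0.57731222 -0.00406767] [ 0.5814746  -0.00927066]
white [0.53600257 0.23750693]
t 3.12 pos [ 0.5579 -0.1434  0.2309] op 0.0858 cm [-0.83 -4.53 19.79] rot [ 0.001 -0.001 -0.006]
```

```bash
python3 -m handwheel '[[[-0.9,-4.3,2],[0,0,0]],[[-0.9,-4.3,7],[0,0,0]],[[-0.9,-4.3,12],[0,0,0]],[[-0.9,-4.3,16],[0,0,0]],[[-0.9,-4.3,18],[0,0,0]]]'
python3 go.py .581 -.181 .021
```

```text
t: 3.75
tool_pos: [0.5795, -0.1783, 0.049]
tool_rot: [0.548, -3.091, -0.003]
contact_force: [-0.1, 0.1, -1.0]
opening: 0.0856
grip_force: 0.0
t 3.75 pos [ 0.5795 -0.1783  0.049 ] op 0.0856 cm [-0.05 -0.31  2.8 ] rot [ 0.003 -0.002 -0.003]
```

```bash
python3 -m handwheel '[[[0,-0.25,2],[0,0,0]],[[0,-0.25,2.8],[0,0,0]],[[0,-0.25,2.8],[0,0,0]]]'
python3 -m handwheel '[[[0,0,0],[0,0,0]],[[0,0,0],[0,0,0]],[[0,0,0],[0,0,0]],[[0,0,0],[0,0,0]],[[0,0,0],[0,0,0]]]' 1 30
python3 -m handwheel '[[[0,0,0],[0,0,0]],[[0,0,0],[0,0,0]]]'
```

```text
t: 4.12
tool_pos: [0.5824, -0.1829, 0.0237]
tool_rot: [-0.546, 3.093, -0.0]
contact_force: [0.9, 0.8, 0.3]
opening: 0.0856
grip_force: 0.0
t: 4.75
tool_pos: [0.5825, -0.1829, 0.024]
tool_rot: [-0.546, 3.093, -0.001]
contact_force: [-0.1, 1.1, 3.2]
opening: 0.0293
grip_force: 29.7
t: 5.0
tool_pos: [0.5825, -0.1829, 0.024]
tool_rot: [-0.546, 3.093, -0.001]
contact_force: [-0.9, 1.6, 5.1]
opening: 0.0291
grip_force: 29.8
```

```bash
python3 -m handwheel '[[[0,0,-3],[0,0,0]],[[0,0,-8],[0,0,0]],[[0,0,-13],[0,0,0]],[[0,0,-16.5],[0,0,0]],[[0,0,-16.5],[0,0,0]]]'
python3 go.py .6194 .2655 .1
```

```text
t: 5.62
tool_pos: [0.5837, -0.1836, 0.1917]
tool_rot: [-0.545, 3.089, -0.006]
contact_force: [-0.1, 0.3, -1.4]
opening: 0.0294
grip_force: 29.9
t 5.62 pos [ 0.5837 -0.1836  0.1917] op 0.0294 cm [-18.68  41.02   9.06] rot [-0.005  0.005 -0.005]
```

```bash
python3 -m handwheel '[[[-1.5,3.5,0],[0,0,0]],[[-4,9,0],[0,0,0]],[[-6.5,14.5,0],[0,0,0]],[[-9,20,0],[0,0,0]],[[-11.5,25.5,0],[0,0,0]]]'
python3 -m handwheel '[[[-2.5,5.5,0],[0,0,0]],[[-5,11,0],[0,0,0]],[[-7,15,0],[0,0,0]],[[-7,15.2,2],[0,0,0]],[[-7,15.2,4],[0,0,0]]]'
python3 - <<'E'
from h import *
import go
go.rel(.6194,.2655,.052)
im=ctrl.get_image('wrist');cv2.imwrite('pics/w2.png',im)
E
```

```text
t: 6.25
tool_pos: [0.6014, 0.0979, 0.185]
tool_rot: [0.545, -3.09, -0.001]
contact_force: [0.3, -0.1, -1.3]
opening: 0.0295
grip_force: 30.0
t: 6.88
tool_pos: [0.6152, 0.2622, 0.1445]
tool_rot: [0.545, -3.09, 0.002]
contact_force: [-0.6, -0.4, -1.1]
opening: 0.0295
grip_force: 30.1
t 6.88 pos [0.6152 0.2622 0.1445] op 0.0295 cm [-0.54  0.17  9.24] rot [-0.    -0.004 -0.005]
```

View pics/w2.png

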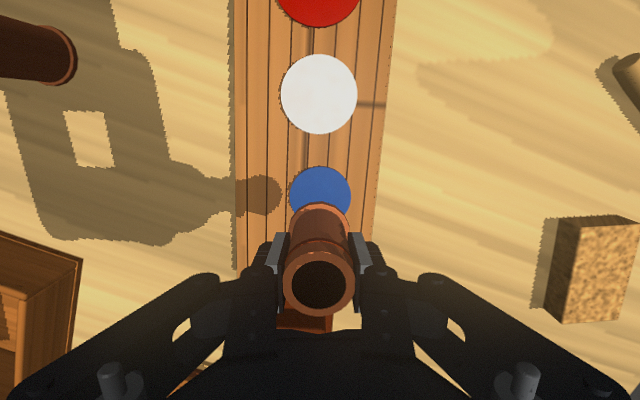

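The small stack is held upright. The white pad is at (319,94), and the blue pad is at about (320,197), partly hidden by the stack.

```bash
python3 - <<'E'
from h import *
import go
im=cv2.imread('pics/w2.png')
c,a=blob(im,(0,0,150),(180,60,255),(319,94),50); w=at_z('wrist',c,.026)
m=cv2.inRange(cv2.cvtColor(im,cv2.COLOR_BGR2HSV),(105,90,60),(130,255,255)); 
pts=cv2.findNonZero(m[160:205,280:360]).reshape(-1,2)+[280,160]
r=np.array([at_z('wrist',p.astype(float),.026)[:2] for p in pts])
print('white',c,a,w[:2],'blue est',w[:2]+[.0816,.0299])
# circle fit R=28mm: upper hull edge
from scipy.optimize import least_squares
E=[]
for row in range(pts[:,1].min(),193,2):
    q=pts[pts[:,1]==row]; E+= [[q[:,0].min(),row],[q[:,0].max(),row]]
E=np.array([at_z('wrist',np.array(p,float),.026)[:2] for p in E])
s=least_squares(lambda c:np.hypot(*(E-c).T)-.028,[.6194,.2655],loss='soft_l1',f_scale=.001);print('blue fit',s.x,s.cost)
# held top
print('stack top', at_z('wrist',np.array([319.,283]),.1445+.036)[:2])
go.rel(.6194,.2655,.052)
E
```

```text
white [318.54080997  93.66188993] 4815 [0.53529152 0.23208197] blue est [0.61689152 0.26198197]
blue fit [0.61838628 0.26347148] 4.571146726540453e-06
stack top [0.61042719 0.25953346]
t 6.92 pos [0.6135 0.2611 0.1408] op 0.0291 cm [-0.8   0.21  8.87] rot [ 0.    -0.01  -0.006]
```

```bash
python3 -m handwheel '[[[-0.65,0.1,2],[0,0,0]],[[-0.65,0.1,5],[0,0,0]],[[-0.65,0.1,7.5],[0,0,0]],[[-0.65,0.1,8],[0,0,0]],[[-0.65,0.1,8],[0,0,0]]]'
python3 go.py .6185 .264 .051
```

```text
t: 7.55
tool_pos: [0.6227, 0.2656, 0.0682]
tool_rot: [0.544, -3.094, 0.0]
contact_force: [0.2, 0.2, -0.1]
opening: 0.029
grip_force: 30.1
t 7.55 pos [0.6227 0.2656 0.0682] op 0.029 cm [ 0.45 -0.01  1.72] rot [-0.    -0.    -0.006]
```

```bash
python3 -m handwheel '[[[0.15,0,1],[0,0,0]],[[0.15,0,1.5],[0,0,0]],[[0.15,0,1.7],[0,0,0]],[[0.15,0,1.7],[0,0,0]]]'
```

```text
t: 8.05
tool_pos: [0.6209, 0.2657, 0.0512]
tool_rot: [0.546, -3.094, 0.0]
contact_force: [-0.0, 0.2, -1.5]
opening: 0.0293
grip_force: 30.1
```

```bash
python3 -m handwheel '[[[0,0,0.1],[0,0,0]],[[0,0,0.2],[0,0,0]],[[0,0,0.2],[0,0,0]]]'
```

```text
t: 8.43
tool_pos: [0.6212, 0.2658, 0.05]
tool_rot: [-0.546, 3.093, 0.0]
contact_force: [-2.2, -1.0, 1.9]
opening: 0.0292
grip_force: 30.3
```

Contact. Release partway (pads swing back when opening), then fully, and lift.

```bash
python3 -m handwheel '[[[0,0,0],[0,0,0]],[[0,0,0],[0,0,0]],[[0,0,0],[0,0,0]],[[0,0,0],[0,0,0]]]' -1
python3 -m handwheel '[[[0,0,-2],[0,0,0]],[[0,0,-5],[0,0,0]],[[0,0,-10],[0,0,0]],[[0,0,-15],[0,0,0]],[[0,0,-15],[0,0,0]]]'
python3 - <<'E'
from h import *
import go
go.rel(.4375,-.034,.20)
im=ctrl.get_image('top');
cv2.imwrite('pics/t2.png',cv2.resize(im[90:270,140:380],None,fx=3,fy=3,interpolation=cv2.INTER_CUBIC))
for r in ctrl.landmark_of('top','stack_small')[:3]: print(r, at_z('top',r['position'],.026))
cv2.imwrite('pics/w3.png',ctrl.get_image('wrist'))
E
```

```text
t: 8.93
tool_pos: [0.621, 0.2656, 0.0492]
tool_rot: [0.546, -3.094, 0.0]
contact_force: [0.2, -0.1, 0.1]
opening: 0.0855
grip_force: 0.0
t: 9.55
tool_pos: [0.6244, 0.2667, 0.2084]
tool_rot: [-0.544, 3.081, 0.003]
contact_force: [0.6, -0.3, 0.1]
opening: 0.0851
grip_force: 0.0
t 9.55 pos [0.6244 0.2667 0.2084] op 0.0851 cm [ 27.86 -21.86   0.48] rot [-0.001  0.014 -0.005]
{'position': [172.1, 141.3], 'score': 0.71} [0.62521059 0.26216828 0.026     ]
```

View pics/w3.png

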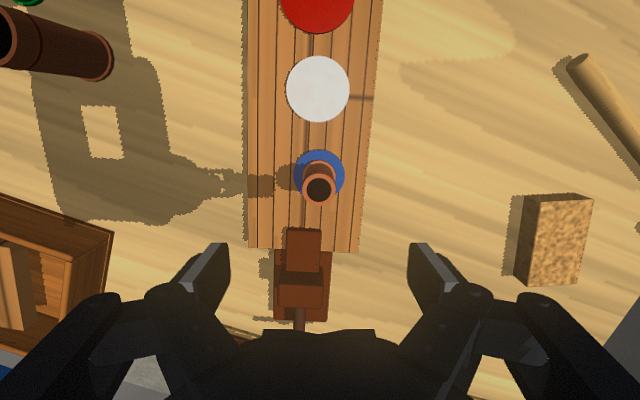

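The small stack stands with its top at (319,189), and the blue pad shows as a ring around its foot at about (319,176). I'll check the offset numerically.

```bash
python3 - <<'E'
from h import *
import go
im=cv2.imread('pics/w3.png')
c,a=blob(im,(0,0,150),(180,60,255),(319,90),50); w=at_z('wrist',c,.026)[:2]
print('white',w,'blue',w+[.0816,.0299]); t,a=blob(im,(0,0,0),(180,255,75),(319,189),16);print(t,a,at_z('wrist',t,.086)[:2])
it=ctrl.get_image('top'); t,a=blob(it,(0,0,0),(180,255,50),(172,139),9);print(t,a,at_z('top',t,.086)[:2],'vs .6194 .2635')
go.rel(.4375,-.034,.20)
E
```

```text
white [0.53619149 0.23291698] blue [0.61779149 0.26281698]
[318.3712297  189.60324826] 431 [0.61922373 0.26429546]
[172.32 140.2 ] 25 [0.6157622  0.24163431] vs .6194 .2635
t 9.75 pos [0.6201 0.2654 0.198 ] op 0.0852 cm [ 27.4  -21.88  -0.14] rot [ 0.    -0.002 -0.005]
```

```bash
python3 -m handwheel '[[[3,-2.5,0],[0,0,0]],[[7.5,-6,0],[0,0,0]],[[12.5,-10,0],[0,0,0]],[[17.5,-14,0],[0,0,0]],[[22,-17.5,0],[0,0,0]]]'
python3 -m handwheel '[[[4,-3,2],[0,0,0]],[[5.4,-4.4,5],[0,0,0]],[[5.4,-4.4,6],[0,0,0]],[[5.4,-4.4,6],[0,0,0]],[[5.4,-4.4,6],[0,0,0]]]'
python3 - <<'E'
from h import *
import go
im=ctrl.get_image('wrist');cv2.imwrite('pics/w4.png',im)
go.rel(.4375,-.034,.043)
print(proj('wrist',[.4375,-.034,.085]))
E
```

```text
t: 10.38
tool_pos: [0.4719, 0.0246, 0.1973]
tool_rot: [0.546, -3.09, -0.001]
contact_force: [0.0, -1.2, 0.8]
opening: 0.0858
grip_force: 0.0
t: 11.0
tool_pos: [0.4393, -0.0333, 0.1402]
tool_rot: [-0.548, 3.093, -0.0]
contact_force: [0.8, 0.4, -0.2]
opening: 0.0854
grip_force: 0.0
t 11.05 pos [ 0.4395 -0.0334  0.1404] op 0.085 cm [0.22 0.02 9.74] rot [-0.001  0.001 -0.004]
[319.50648752 209.83522632]
```

View pics/w4.png

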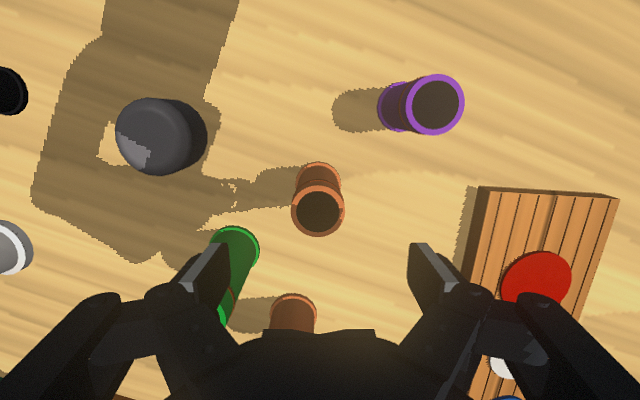

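```bash
python3 -m handwheel '[[[0.2,0,2],[0,0,0]],[[0.2,0,5],[0,0,0]],[[0.2,0,8.5],[0,0,0]],[[0.2,0,9.8],[0,0,0]],[[0.2,0,9.8],[0,0,0]]]'
python3 -m handwheel '[[[0,0,0],[0,0,0]],[[0,0,0],[0,0,0]],[[0,0,0],[0,0,0]],[[0,0,0],[0,0,0]],[[0,0,0],[0,0,0]]]' 1 35
python3 go.py .4375 -.034 .042
```

```text
t: 11.68
tool_pos: [0.4366, -0.0343, 0.0412]
tool_rot: [0.547, -3.093, -0.001]
contact_force: [-0.2, -0.0, -0.1]
opening: 0.0851
grip_force: 0.0
t: 12.3
tool_pos: [0.4376, -0.0349, 0.0425]
tool_rot: [-0.545, 3.092, -0.001]
contact_force: [-1.1, -0.2, 6.5]
opening: 0.0373
grip_force: 35.5
t 12.3 pos [ 0.4376 -0.0349  0.0425] op 0.0373 cm [-0.02  0.09  0.05] rot [-0.001  0.002 -0.005]
```

```bash
python3 -m handwheel '[[[0,0,-3],[0,0,0]],[[0,0,-7],[0,0,0]],[[0,0,-12],[0,0,0]],[[-2,2.5,-14],[0,0,0]],[[-6,7,-14],[0,0,0]]]'
python3 -m handwheel '[[[-4,4.5,0],[0,0,0]],[[-8,9,0],[0,0,0]],[[-12,13.5,0],[0,0,0]],[[-12.7,14.7,0],[0,0,0]],[[-12.7,14.7,3],[0,0,0]]]'
python3 -m handwheel '[[[0,0,4],[0,0,0]],[[0,0,6],[0,0,0]],[[0,0,6],[0,0,0]]]'
python3 go.py .5375 .2335 .0685
```

```text
t: 12.92
tool_pos: [0.4704, 0.0515, 0.1836]
tool_rot: [-0.539, 3.09, -0.003]
contact_force: [0.8, -0.6, -1.4]
opening: 0.037
grip_force: 35.8
t: 13.55
tool_pos: [0.5395, 0.2347, 0.153]
tool_rot: [-0.548, 3.089, 0.0]
contact_force: [0.3, 0.6, -1.8]
opening: 0.0374
grip_force: 35.9
t: 13.92
tool_pos: [0.5363, 0.2323, 0.089]
tool_rot: [0.544, -3.089, 0.001]
contact_force: [-0.5, 1.3, -1.2]
opening: 0.0372
grip_force: 36.0
t 13.93 pos [0.5363 0.2323 0.089 ] op 0.0372 cm [-0.16  0.07  2.05] rot [ 0.    -0.005 -0.006]
```

```bash
python3 -m handwheel '[[[0,0,0.6],[0,0,0]],[[-0.1,0,1.2],[0,0,0]],[[-0.1,0,1.8],[0,0,0]],[[-0.1,0,2.1],[0,0,0]],[[-0.1,0,2.1],[0,0,0]]]'
python3 go.py .5375 .2335 .0685
```

```text
t: 14.55
tool_pos: [0.5388, 0.2336, 0.07]
tool_rot: [0.546, -3.093, 0.0]
contact_force: [-0.1, -0.5, -2.4]
opening: 0.0367
grip_force: 36.0
t 14.55 pos [0.5388 0.2336 0.07  ] op 0.0367 cm [0.12 0.04 0.15] rot [-0.    -0.001 -0.005]
```

```bash
python3 -m handwheel '[[[0.1,0,0.1],[0,0,0]],[[0.1,0,0.2],[0,0,0]],[[0.1,0,0.25],[0,0,0]]]'
python3 -m handwheel '[[[0,0,0],[0,0,0]],[[0,0,0],[0,0,0]],[[0,0,0],[0,0,0]],[[0,0,0],[0,0,0]]]' -1
python3 -m handwheel '[[[0,0,-2],[0,0,0]],[[0,0,-5],[0,0,0]],[[0,0,-10],[0,0,0]],[[0,0,-13],[0,0,0]],[[0,0,-13],[0,0,0]]]'
python3 - <<'E'
from h import *
import go
ctrl.get_image('top')
im=ctrl.get_image('wrist');cv2.imwrite('pics/w5.png',im)
for n,X in [('M',[.5375,.2335,.111]),('red',[.4545,.2025,.026])]: print(n,proj('wrist',X))
go.rel(.585,-.009,.2)
E
```

```text
t: 14.92
tool_pos: [0.5382, 0.2334, 0.0686]
tool_rot: [-0.546, 3.094, 0.0]
contact_force: [-3.2, -2.0, 4.1]
opening: 0.0373
grip_force: 36.4
t: 15.42
tool_pos: [0.5381, 0.2333, 0.0678]
tool_rot: [-0.546, 3.094, -0.0]
contact_force: [0.6, 0.9, -0.3]
opening: 0.0853
grip_force: 0.0
t: 16.05
tool_pos: [0.5404, 0.234, 0.2034]
tool_rot: [-0.544, 3.085, 0.002]
contact_force: [0.1, -0.2, -0.1]
opening: 0.0851
grip_force: 0.0
M [319.67921975 199.21271176]
red [318.72460919  89.80853958]
t 16.15 pos [0.538  0.2333 0.1983] op 0.0855 cm [  3.88 -24.37  -0.17] rot [-0.     0.001 -0.005]
```

View pics/w5.png

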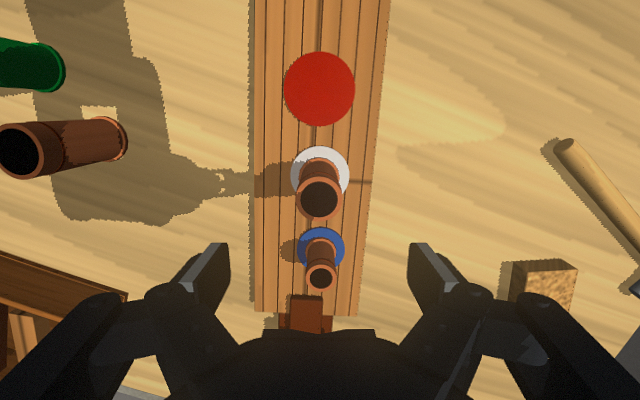

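The medium is centred on white (top at (319,199), projected (320,199)). The red pad at (319,89) matches its estimate. Next is the large stack.

```bash
python3 -m handwheel '[[[0.5,-3,0],[0,0,0]],[[1.3,-8,0],[0,0,0]],[[2.2,-14,0],[0,0,0]],[[3.1,-19.5,0],[0,0,0]],[[3.9,-24,0],[0,0,0]]]'
python3 -m handwheel '[[[0,-0.4,1],[0,0,0]],[[0,-0.4,1.5],[0,0,0]],[[0,-0.4,1.5],[0,0,0]]]'
python3 - <<'E'
from h import *
import go
im=ctrl.get_image('wrist');cv2.imwrite('pics/w6.png',im)
t,a=blob(im,(0,0,0),(180,255,60),(320,225),30);print(t,a,at_z('wrist',t,.11)[:2],proj('wrist',[.585,-.009,.11]))
go.rel(.585,-.009,.065)
E
```

```text
t: 16.77
tool_pos: [0.5825, -0.0075, 0.1956]
tool_rot: [0.544, -3.091, -0.002]
contact_force: [-0.1, 0.6, -0.0]
opening: 0.0851
grip_force: 0.0
t: 17.15
tool_pos: [0.5838, -0.0079, 0.1811]
tool_rot: [0.548, -3.091, -0.002]
contact_force: [0.4, -0.4, 0.8]
opening: 0.0858
grip_force: 0.0
[312. 231.] 3 [ 0.60514769 -0.00611565] [317.48572919 206.22772985]
t 17.2 pos [ 0.5843 -0.008   0.1819] op 0.0855 cm [-0.05 -0.13 11.69] rot [ 0.001 -0.001 -0.003]
```

View pics/w6.png

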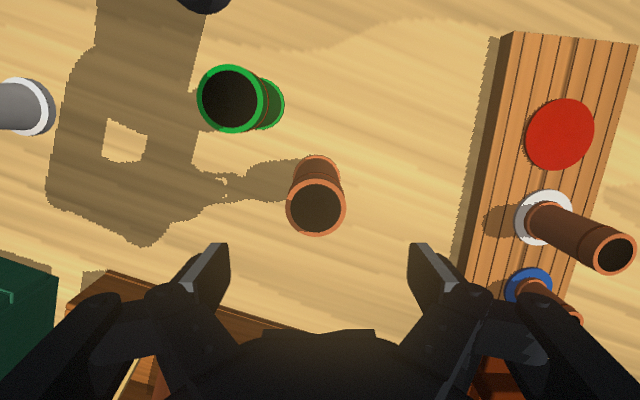

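The large top is at (316,207), projected (317,206), so I can descend.

```bash
python3 -m handwheel '[[[0,-0.15,2.5],[0,0,0]],[[0,-0.15,6],[0,0,0]],[[0,-0.15,10],[0,0,0]],[[0,-0.15,11.7],[0,0,0]],[[0,-0.15,11.7],[0,0,0]]]'
python3 -m handwheel '[[[0,0,0],[0,0,0]],[[0,0,0],[0,0,0]],[[0,0,0],[0,0,0]],[[0,0,0],[0,0,0]],[[0,0,0],[0,0,0]]]' 1 40
python3 go.py .4545 .2025 .18
```

```text
t: 17.82
tool_pos: [0.5846, -0.01, 0.0649]
tool_rot: [0.547, -3.091, -0.001]
contact_force: [-0.6, -0.1, 0.8]
opening: 0.0854
grip_force: 0.0
t: 18.45
tool_pos: [0.5867, -0.0106, 0.0678]
tool_rot: [-0.545, 3.091, -0.001]
contact_force: [-1.3, 1.8, 6.8]
opening: 0.045
grip_force: 40.3
t 18.45 pos [ 0.5867 -0.0106  0.0678] op 0.045 cm [  5.1   24.54 -11.25] rot [-0.001  0.003 -0.005]
```

```bash
python3 -m handwheel '[[[0,0,-3],[0,0,0]],[[0,0,-7],[0,0,0]],[[0,0,-12],[0,0,0]],[[0.5,2.5,-13],[0,0,0]],[[1.4,7,-13],[0,0,0]]]'
python3 -m handwheel '[[[1,5,0],[0,0,0]],[[2,10,0],[0,0,0]],[[3,14.5,0],[0,0,0]],[[3.7,17.5,0],[0,0,0]],[[3.7,17.5,3],[0,0,0]]]'
python3 -m handwheel '[[[0,0,3],[0,0,0]],[[0,0,5],[0,0,0]],[[0,0,5],[0,0,0]],[[0,0,5],[0,0,0]]]'
python3 go.py .4545 .2025 .094
```

```text
t: 19.08
tool_pos: [0.549, 0.0498, 0.1975]
tool_rot: [-0.541, 3.092, -0.002]
contact_force: [0.1, -0.1, -2.8]
opening: 0.0452
grip_force: 41.8
t: 19.7
tool_pos: [0.4541, 0.204, 0.1678]
tool_rot: [-0.55, 3.087, 0.001]
contact_force: [0.4, -0.6, -2.9]
opening: 0.0457
grip_force: 41.9
t: 20.2
tool_pos: [0.454, 0.202, 0.1165]
tool_rot: [-0.545, 3.093, -0.0]
contact_force: [-0.0, -0.4, -2.6]
opening: 0.0451
grip_force: 41.7
t 20.2 pos [0.454  0.202  0.1165] op 0.0451 cm [-0.06  0.03  2.25] rot [-0.     0.001 -0.005]
```

```bash
python3 -m handwheel '[[[-0.1,0,0.7],[0,0,0]],[[-0.1,0,1.4],[0,0,0]],[[-0.1,0,1.9],[0,0,0]],[[-0.1,0,2.1],[0,0,0]],[[-0.1,0,2.1],[0,0,0]]]'
python3 -m handwheel '[[[0,0,0.1],[0,0,0]],[[0,0,0.2],[0,0,0]],[[0,0,0.25],[0,0,0]],[[0,0,0.25],[0,0,0]]]'
```

```text
t: 20.82
tool_pos: [0.4545, 0.2023, 0.0946]
tool_rot: [0.546, -3.093, 0.0]
contact_force: [0.2, -0.2, -2.5]
opening: 0.045
grip_force: 41.7
t: 21.32
tool_pos: [0.4552, 0.2026, 0.0939]
tool_rot: [-0.546, 3.093, 0.0]
contact_force: [-3.9, 0.5, 6.6]
opening: 0.0452
grip_force: 42.4
```

```bash
python3 -m handwheel '[[[0,0,0],[0,0,0]],[[0,0,0],[0,0,0]],[[0,0,0],[0,0,0]],[[0,0,0],[0,0,0]]]' -1
python3 -m handwheel '[[[0,0,-2],[0,0,0]],[[0,0,-5],[0,0,0]],[[0,0,-9],[0,0,0]],[[0,0,-13],[0,0,0]],[[0,0,-13],[0,0,0]]]'
python3 -m handwheel '[[[0,-5,0],[0,0,0]],[[0,-10,0],[0,0,0]],[[0,-15,0],[0,0,0]],[[0,-18,0],[0,0,0]],[[0,-18,0],[0,0,0]]]'
python3 - <<'E'
from h import *
im=ctrl.get_image('top')
cv2.imwrite('pics/t3.png',cv2.resize(im[90:270,120:440],None,fx=2.5,fy=2.5,interpolation=cv2.INTER_CUBIC))
for n,X in [('L',[.4545,.2025,.136]),('M',[.5378,.2336,.111]),('S',[.6194,.2635,.086])]:
    p=proj('top',X); t,a=blob(im,(0,0,0),(180,255,50),p,8); print(n,p,t,a,at_z('top',t,X[2])[:2]-X[:2])
E
```

```text
t: 21.82
tool_pos: [0.4545, 0.2023, 0.0922]
tool_rot: [0.546, -3.094, 0.0]
contact_force: [0.6, -0.4, 1.0]
opening: 0.0854
grip_force: 0.0
t: 22.45
tool_pos: [0.4568, 0.203, 0.2268]
tool_rot: [-0.544, 3.086, 0.001]
contact_force: [-0.1, -0.2, -0.4]
opening: 0.0852
grip_force: 0.0
t: 23.08
tool_pos: [0.516, 0.0317, 0.2209]
tool_rot: [0.54, -3.093, -0.001]
contact_force: [-0.2, 0.1, 0.1]
opening: 0.0851
grip_force: 0.0
L [181.28871789 210.30656971] [183.12592593 210.25925926] 135 [ 7.77705822e-05 -3.98385014e-03]
M [171.44409901 172.94731538] [168.21052632 172.31578947] 19 [0.00148265 0.00731584]
S [162.97487606 138.78676775] [162.5 138.5] 32 [0.00068179 0.00112854]
```

View pics/t3.png

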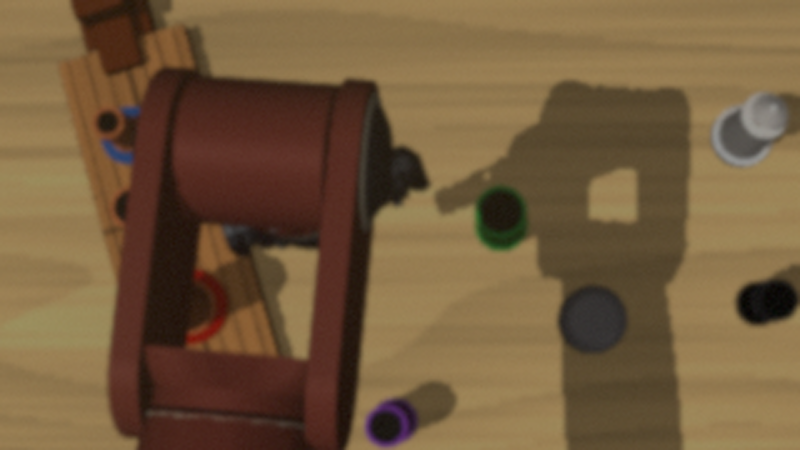

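The arm hides most of the large and medium stacks; only the small one (107,122) is clear. I'll move aside for a clean check.

```bash
python3 -m handwheel '[[[0,-5,-1],[0,0,0]],[[0,-10,-2],[0,0,0]],[[0,-15,-2],[0,0,0]],[[0,-20,-2],[0,0,0]],[[0,-23,-2],[0,0,0]]]'
python3 -m handwheel '[[[0,0,0],[0,0,0]],[[0,0,0],[0,0,0]]]'
python3 - <<'E'
from h import *
im=ctrl.get_image('top')
cv2.imwrite('pics/t4.png',cv2.resize(im[110:250,130:250],None,fx=4,fy=4,interpolation=cv2.INTER_CUBIC))
for n,X in [('L',[.4545,.2025,.136]),('M',[.5378,.2336,.111]),('S',[.6194,.2635,.086])]:
    p=proj('top',X); t,a=blob(im,(0,0,0),(180,255,50),p,9); print(n,p,t,a,at_z('top',t,X[2])[:2]-X[:2])
E
```

```text
t: 23.75
tool_pos: [0.5952, -0.1833, 0.2414]
tool_rot: [0.546, -3.093, -0.002]
contact_force: [0.4, 0.4, 0.0]
opening: 0.0857
grip_force: 0.0
t: 24.0
tool_pos: [0.5946, -0.1813, 0.2417]
tool_rot: [0.548, -3.093, -0.002]
contact_force: [-0.1, 0.3, -0.1]
opening: 0.0854
grip_force: 0.0
L [181.28871789 210.30656971] [181.25806452 210.41290323] 155 [-2.25623227e-04  6.38672081e-05]
M [171.44409901 172.94731538] [171.81578947 172.36842105] 76 [ 0.00127063 -0.00081148]
S [162.97487606 138.78676775] [162.62068966 138.4137931 ] 29 [0.00087567 0.00085201]
```

View pics/t4.png

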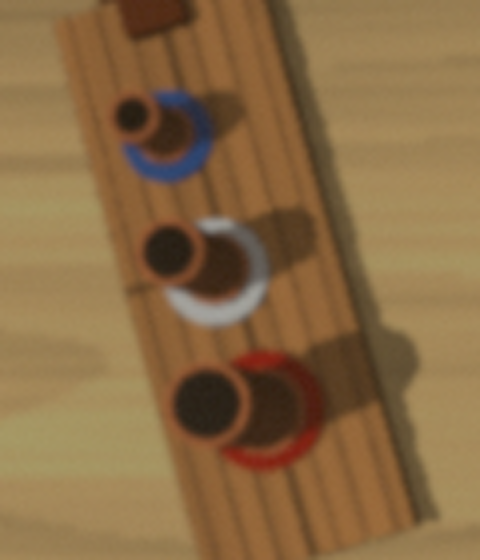

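All three stand upright, centred within about 2 mm (crop tops at (133,117), (170,250), (209,403)). I'm handing in.

```bash
python3 -c "
from station import ctrl
print(ctrl.finish_job())"
```

```text
the job is handed in; nothing more can be done
None
```

I handed the job in at about 24 s: the large, medium and small copper smokestacks stand upright on the red, white and blue pads, within about 2 mm of centre in the last top view, and the arm never went near the things to be left alone (I took no final position check of those, and the hand-in gave no verdict).

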